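# Show a marked agar plate to the inspection camera

## Task

Start the inspection camera by pulling the red knob on the grey switch box on the trolley straight up to its stop, then let the knob go so that it springs home. Then lift the agar plate with the red tape flag out of the wire rack and hold it still in the air in front of the camera, its centre on the lens axis 15 cm from the front of the lens and its flat faces square to that axis. The program finishes while the gripper is still holding the plate there; leave the other plate in the rack and do not push the camera or disturb the other things.

Things in the scene. Friction and masses are not known exactly. Their poses are not given: they have to be found in the camera images.
- pull_knob (a joint): travel of the red pull knob, m: 0 = home (down), 0.018 = pulled straight up to its stop. A spring returns it to home when released; it pulls down with 2.4 N at home, 6 N at the stop.
- knob_grip (a point): centre of the red round knob on top of the switch box: 26 mm diameter, 22 mm high (this point is 12 mm above its lower face and 10 mm below its top), on a thin stem, axis upright. It moves with the knob and is 70 mm above the work surface when home.
- switch_box: grey box 50 x 50 mm, top face at z = 44 mm, fixed to the work surface (it differs in place from run to run); the red pull knob stands on the middle of its top. Origin: centre of its underside.
- marked_dish_center (a point): centre of the closed agar plate to be shown: a flat round dish, 92 mm diameter, 17 mm thick, about 40 g, the only one with a red tape flag (24 mm wide) folded over its rim at the top. It stands on edge in one of the rack's two places. z axis = the dish's axis (square to its flat faces, horizontal in the rack); y axis points to the flag (up in the rack). Grip it from above across the 17 mm, near the top of the rim.
- marked_dish: the same plate as a body; origin at the centre of its underside face, 8.5 mm along the axis from its centre.
- dish_b_center (a point): centre of the other agar plate of the same size, without tape flag, on edge in the rack; stays there.
- dish_b: the other plate as a body, origin at the centre of its underside face.
- dish_rack: steel wire rack, base plate 84 x 124 mm, 4 mm thick, fixed to the work surface. Origin: centre of its underside; y axis along its length, which is also the axis of the dishes. Two places, at y = -30 and +30 mm; in each a dish stands on edge on two bars, its centre 52 mm above the work surface (top of its rim at 98 mm), between four thin upright pegs 63 mm high at x = -30 and +30 mm, with about 1.5 mm play on either face. Dishes lift straight up.
- view_point (a point): the point in the air where the plate's centre must be held: on the lens axis, 150 mm in front of the front face of the lens, 0.19 to 0.24 m above the work surface depending on where the camera is clamped. Its x axis is the lens axis (level) and points from here into the lens.
- work_mat: thin blue-green mat, 540 x 410 mm, on the steel trolley at the robot's right, its top at z = 0; all the task's things stand on it (origin: centre of its underside). The camera: a blue head with a black, silver-rimmed lens of 42 mm diameter on an upright steel post (16 mm diameter, 308 mm high) with a round dark foot, fixed on the mat's far edge; the lens front is 68 mm from the post's axis.
- steel_cup: loose steel cup, 77 mm wide, 83 mm high; bystander. Origin: centre of underside.
- pen: loose white marker pen with black cap, 132 mm long; bystander.

How it is judged:
By the outcome, as a careful person would: the job done as asked, in the order asked, and still so for the second after the job is handed in, while the arm keeps its last pose, push and grip.
It also fails if it takes over 50 s, if anything falls off the work surface, if the arm or the gripper's body presses on something with over 40 N, if the wrist force passes 120 N, or if a joint passes its speed limit or range.

## Robot

A 7-joint arm with a two-finger parallel gripper is mounted at the origin on a cart in front of the work surface, level with it; the furniture and walls round the work are solid. World frame = base frame: x ahead of the robot, y to its left, z up, the work surface at z = 0. Lengths are in m, angles in degrees, forces in N, time in s.
With the tool pointing down it reaches from about 0.425 to 0.875 m from the base axis. Payload 4.7 kg.
Tool frame: the origin (TCP) lies at the very end of the fingers, on their centre line; the grasp point (between the pads) lies 19 mm behind it; z points along the fingers, y is the line along which they close (so a half turn about z gives the same grasp; the last joint's range is limited). The gripper opens to 87 mm and grips with 3 to 60 N. Pads are 19 mm wide; open, the fingers measure 117 mm over their backs; the gripper's body (75 mm by 190 mm) begins 51 mm behind the grasp point.
Start: joints at [69.276, 18.392, -4.016, 83.108, 1.295, 78.541, -3.26], TCP at [0.239, -0.605, 0.223] pointing down, gripper open.
Joint ranges: [-163.93, 163.93], [-17.29, 119.83], [-79.2, 71.16], [3.27, 140.29], [-89.18, 269.18], [5.43, 117.66], [-154.24, 154.24]. Speed limits (degrees/s): [147.25, 147.25, 180, 180, 180, 180, 180].

## Interface

Orientations are given as [roll, pitch, yaw] about the fixed x, y, z axes, in that order (R = Rz(yaw) Ry(pitch) Rx(roll)).
In Python, from cell import telemetry, cams, env gives the robot as it stands.
- The arm moves only by the tool arm_command, never from a script. Its argument "series" is text: rows parted by semicolons, each of 5 numbers parted by spaces: the shift along the tool's x, y, z in mm, then the turn about the tool's z in rad, then the closure in counts, from 0 (fully open) to 255 (shut). A call has 1 to 20 rows; each row shifts and turns the commanded pose from where the row before left it, along the tool's axes as they then stand; what a row does not reach is not made up. A row lasts 1/12 s, in which the tool goes at most 41.7 mm and 7.16 degrees, less where a joint would pass 70% of its speed; a pose out of reach is approached as far as the arm can. A call is refused whole if a number of a shift passes 41.7 or a number of a turn 0.125, either way. A call with a gripper value outside its range is refused whole. The fingers move at their own pace and stop on an object; "squeeze" is the grip in N (left out, the last holds). Time passes only in rows, so rows that do not move let the fingers close. It gives the time, the measured TCP pose, the force, the opening and the grip force at its end, in the units of the state.
- telemetry.get_obs(): the state, without advancing time (a new reading comes with each control period).
- cams.read_camera(name): name is "scene" or "top" or "wrist"; returns the picture (400x640x3 uint8, blue, green, red); there is no depth.
- cams.calibration(name): a dict with "K" (3x3 intrinsics, pixels), "origin" and "rotation" of the camera in the world; the wrist camera has in their place "hand_eye" (4x4, takes a point from camera to tool coordinates, whose origin is the TCP and whose axes are the flange's). Camera axes: x right, y down, z forward; pixel columns grow to the right and rows downward; lengths in m; the calibration is good to about 2 mm. A picture is of the moment at which its call begins: read the wrist's pose just before it. calibration takes no time and is no camera call.
- env.sign_off(): hands the job in; it is judged then, once.
The state is a dict: "time_s": time; "qpos": joint angles; "joint_velocities": joint speeds; "effort": joint torques, N m; "tool_pos": TCP position; "tool_rot": TCP orientation; "force": force on the tool from outside, world axes, zero at the start; "wrist_torque": the same for the moment, N m; "grip_width": finger opening in m; "grasp_force": force on a finger pad.
Only numpy, scipy, OpenCV 4.12 (cv2) and the standard library are available. Lean on these libraries where they do the work, as an engineer would, in place of code of your own. Each camera call takes 0.05 s, during which the arm holds its last target. There are 200 camera calls.

## Working session

There is one attempt and no reset: what is moved stays moved. The work goes in short steps, Python scripts to look and compute and a tool call to move; the robot and the scene stay as the last step left them, time stands still between calls to the robot, and variables do not carry over. Pictures are saved under pics/ and viewed, at most 10 in all, crops included, and the job is handed in when it is done.

Besides the shell and the picture viewer there is one more tool, called after "Request:" in YAML: its name, and indented under it one key for each argument. arm_command: Moves the arm, as the interface text tells. Its arguments: {"type":"object","properties":{"series":{"type":"string"},"squeeze":{"type":"number"}},"required":["series"]}

```bash
mkdir -p pics
python3 - <<'E'
from cell import telemetry, cams, env
import cv2, numpy as np
o=telemetry.get_obs(); print(o)
for n in ("scene","top","wrist"):
    c=cams.calibration(n); print(n,{k:np.round(v,4).tolist() for k,v in c.items() if k in("K","origin","rotation","hand_eye")})
    cv2.imwrite(f"pics/{n}0.png",cams.read_camera(n))
E
```

```text
{'time_s': 0.0, 'qpos': array([69.27533474, 18.43625234, -4.01396685, 83.17534345,  1.29347156,
       78.53746077, -3.25933217]), 'joint_velocities': array([-0.02858269,  0.02277141, -0.10276888,  0.01215439, -0.01620652,
        0.006283  ,  0.10865151]), 'effort': array([-4.00233339e-04, -4.91292715e+01, -4.04081466e-01, -3.12523162e+01,
       -6.38623768e-02,  4.37653530e-02,  1.90866399e-04]), 'tool_pos': array([ 0.23831909, -0.60415889,  0.2214892 ]), 'tool_rot': array([-1.79896090e+02,  4.63547746e-03,  2.15333066e+01]), 'force': array([-0.49372362, -1.22821174, -0.48489621]), 'wrist_torque': array([-0.00386291,  0.03962432, -0.01068599]), 'grasp_force': 0.0, 'grip_width': 0.08705343699719552}
scene {'K': [[406.1119, 0.0, 312.3476], [0.0, 406.1119, 197.8185], [0.0, 0.0, 1.0]], 'origin': [0.1304, 0.0377, 0.679], 'rotation': [-130.2899, 1.2925, -146.4093]}
top {'K': [[375.4822, 0.0, 320.4908], [0.0, 375.4822, 201.0405], [0.0, 0.0, 1.0]], 'origin': [0.3874, -0.4756, 0.9778], 'rotation': [-173.1471, -0.5684, -88.7286]}
wrist {'K': [[327.1664, 0.0, 319.4632], [0.0, 327.1664, 195.7837], [0.0, 0.0, 1.0]], 'hand_eye': [[0.0018, -0.9539, -0.3, 0.0821], [1.0, 0.0018, 0.0003, -0.001], [0.0003, -0.3, 0.9539, -0.1623], [0.0, 0.0, 0.0, 1.0]]}
```

View pics/top0.png

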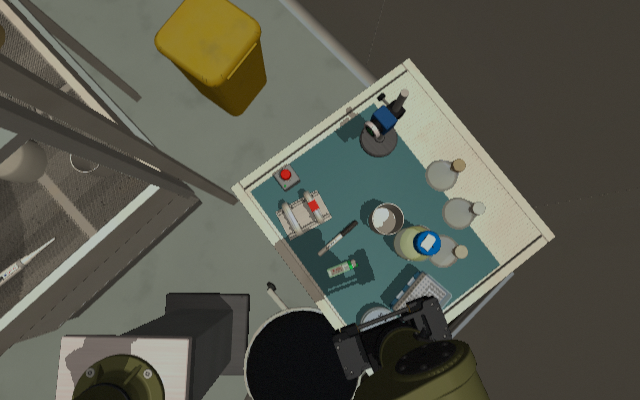

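View pics/scene0.png

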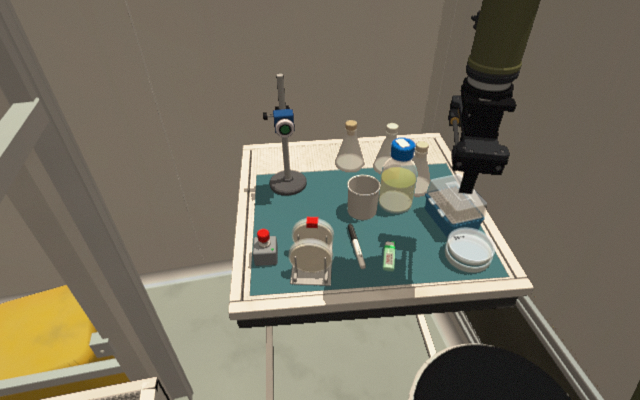

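Top view: knob (286,174), plates (289,217) and (313,206, flag), camera head (383,120). Scene view: knob (263,237), flag (312,222), lens (285,129). I'll enlarge both.

```bash
python3 - <<'E'
import cv2, numpy as np
a=cv2.imread("pics/top0.png")[80:250,250:420]; b=cv2.imread("pics/scene0.png")[70:290,225:345]
cv2.imwrite("pics/c1.png",cv2.resize(a,(595,595),interpolation=cv2.INTER_CUBIC))
b=cv2.resize(b,None,fx=2.7,fy=2.7,interpolation=cv2.INTER_CUBIC); cv2.imwrite("pics/c2.png",b)
E
cat > h.py <<'E'
import numpy as np, cv2
from scipy.spatial.transform import Rotation as R
from cell import telemetry, cams
def cam(n,o=None):
    c=cams.calibration(n); K=np.array(c["K"])
    if n=="wrist":
        o=o or telemetry.get_obs(); Rt=R.from_euler("xyz",o["tool_rot"],degrees=True).as_matrix(); H=np.array(c["hand_eye"])
        return K,Rt@H[:3,3]+o["tool_pos"],Rt@H[:3,:3]
    return K,np.array(c["origin"]),R.from_euler("xyz",c["rotation"],degrees=True).as_matrix()
def ray(cm,uv):
    K,o,M=cm; d=M@np.linalg.inv(K)@[uv[0],uv[1],1]; return o,d/np.linalg.norm(d)
def atz(cm,uv,z):
    o,d=ray(cm,uv); return o+d*(z-o[2])/d[2]
def tri(*l):
    A=0;b=0
    for cm,uv in l:
        o,d=ray(cm,uv); P=np.eye(3)-np.outer(d,d); A=A+P; b=b+P@o
    return np.linalg.solve(A,b)
def proj(cm,p):
    K,o,M=cm; q=K@M.T@(np.asarray(p)-o); return q[:2]/q[2]
E
```

```text
(no output)
```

View pics/c1.png

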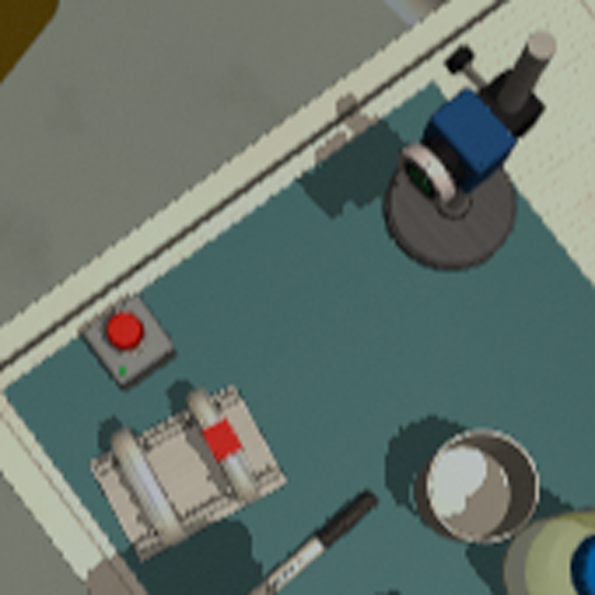

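View pics/c2.png

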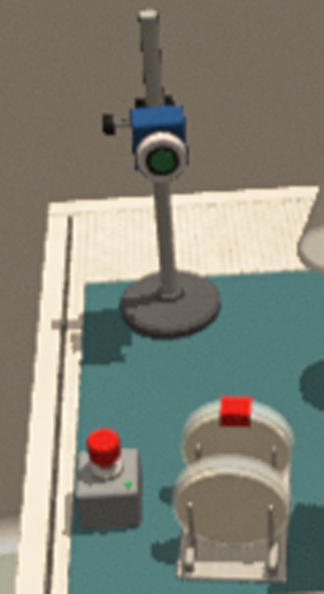

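Crops (top ×3.5, scene ×2.7) show knob, rack corners, flag, lens front and post top clearly; now positions.

Run:
```python
from h import *
np.set_printoptions(precision=4,suppress=True)
t,s=cam("top"),cam("scene")
T=lambda u,v:(250+u/3.5-.36,80+v/3.5-.36); S=lambda u,v:(225+u/2.7-.3,70+v/2.7-.3)
print("knobtop",atz(t,T(126,329),.08),"tri",tri((t,T(126,331)),(s,S(103,448))))
lens=tri((t,T(428,172)),(s,S(161,158))); print("lens",lens)
post=atz(t,T(541,42),.308); print("post top",post,tri((t,T(541,42)),(s,S(150,13))))
print("foot",atz(t,T(451,207),.008))
d=(lens-post)[:2]; print("len",np.linalg.norm(d),"ang post->lens",np.degrees(np.arctan2(d[1],d[0])))
c=[atz(t,T(*p),.004) for p in((92,463),(235,386),(285,483),(143,557))]
print("rack c",np.mean(c,0)); 
for i in range(4):
    e=c[(i+1)%4]-c[i]; print(np.linalg.norm(e),np.degrees(np.arctan2(e[1],e[0])))
print("flag",atz(t,T(223,440),.0985),tri((t,T(223,440)),(s,S(236,404))))
```

```text
knobtop [ 0.5605 -0.396   0.08  ] tri [ 0.5603 -0.3956  0.07  ]
lens [ 0.6354 -0.5871  0.2083]
post top [ 0.6773 -0.6321  0.308 ] [ 0.6742 -0.6331  0.3093]
foot [ 0.6744 -0.6331  0.008 ]
len 0.061391420386021536 ang post->lens 132.95313911080038
rack c [ 0.4684 -0.4395  0.004 ]
0.12096471253060967 -60.08785543588786
0.08172473588601765 -151.63867542849928
0.11827258354982349 118.82545683786276
0.07945332847528597 30.27388809233438
flag [ 0.4826 -0.4654  0.0985] [ 0.4818 -0.4657  0.1004]
```

Request:
arm_command:
  series: "0 0 -25 -0.037 0; 0 0 -25 -0.037 0; 0 0 -25 -0.037 0; 0 0 -25 -0.037 0; 0 0 0 0 100"

```text
time_s: 0.57
tool_pos: [0.2393, -0.6064, 0.3285]
tool_rot: [179.5, 0.1, 30.1]
force: [0.2, -0.8, 1.4]
grip_width: 0.0851
grasp_force: 0.0
```

Request:
arm_command:
  series: "12 -0.6 0 0 100; 24 -1.2 0 0 100; 24 -1.2 0 0 100; 24 -1.2 0 0 100; 24 -1.2 0 0 100; 24 -1.2 0 0 100; 24 -1.2 0 0 100; 24 -1.2 0 0 100; 24 -1.2 0 0 100; 24 -1.2 0 0 100; 24 -1.2 0 0 100; 24 -1.2 0 0 100; 24 -1.2 0 0 100; 24 -1.2 0 0 100; 24 -1.2 0 0 100; 24 -1.2 0 0 100; 12 -0.6 0 0 100; 0 0 0 0 100; 0 0 0 0 100; 0 0 0 0 100"

```text
time_s: 2.23
tool_pos: [0.5599, -0.3974, 0.322]
tool_rot: [-180.0, 0.1, 29.9]
force: [0.3, 0.2, -0.1]
grip_width: 0.0529
grasp_force: 0.0
```

Run:
```python
from h import *
import pickle
o=telemetry.get_obs(); im=cams.read_camera("wrist"); pickle.dump(o,open("o1.pkl","wb"))
cv2.imwrite("pics/w1.png",im); print(o["tool_pos"],o["tool_rot"],o["grip_width"],o["time_s"],o["qpos"])
```

```text
[ 0.55992946 -0.39737744  0.32203169] [-1.79986392e+02  1.11945834e-01  2.98852149e+01] 0.052860618785808354 2.2333 [ 43.49207537  22.57165176 -15.21274169  66.98537453   5.87129261
  91.22105761 -30.59989293]
```

View pics/w1.png

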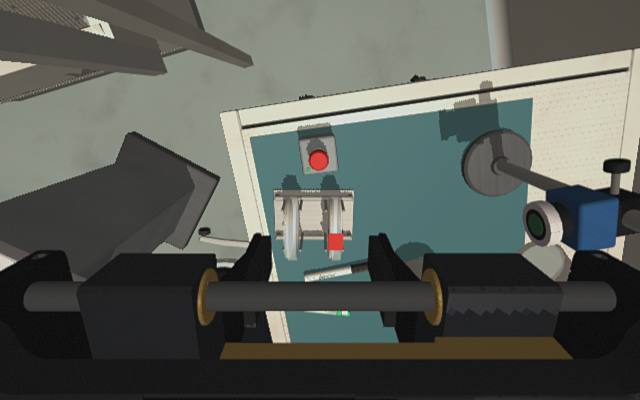

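Wrist view: knob top (318,159), flag (336,242), lens ring (541,226), post base (501,166), rack edges parallel to the image axes.

Run:
```python
from h import *
import pickle
np.set_printoptions(precision=4,suppress=True)
o=pickle.load(open("o1.pkl","rb")); w=cam("wrist",o); t,s=cam("top"),cam("scene")
T=lambda u,v:(250+u/3.5-.36,80+v/3.5-.36); S=lambda u,v:(225+u/2.7-.3,70+v/2.7-.3)
print("knob",atz(w,(318,159),.08))
print("rack corners",atz(w,(275,191),.004),atz(w,(354,190),.004))
e=atz(w,(354,190),.004)-atz(w,(275,191),.004); print(np.linalg.norm(e),np.degrees(np.arctan2(e[1],e[0])))
print("flag",atz(w,(336,237),.0985))
lens=tri((w,(541,226)),(t,T(428,172)),(s,S(161,158))); print("lens",lens)
for n,cm in(("w",w),("t",t),("s",s)): print(n,proj(cm,lens))
print("foot",atz(w,(497,163),.01))
im=cv2.imread("pics/w1.png"); cv2.imwrite("pics/w1c.png",np.hstack([cv2.resize(im[120:270,265:365],None,fx=3.3,fy=3.3,interpolation=2),cv2.resize(im[120:270,460:600],None,fx=3.3,fy=3.3,interpolation=2)]))
```

```text
knob [ 0.5609 -0.3934  0.08  ]
rack corners [ 0.4718 -0.3682  0.004 ] [ 0.5337 -0.4722  0.004 ]
0.12102109483308156 -59.24556068230939
flag [ 0.4875 -0.4625  0.0985]
lens [ 0.6331 -0.5859  0.2107]
w [542.3281 224.1603]
t [371.7624 130.0103]
s [284.2266 127.7536]
foot [ 0.6755 -0.6313  0.01  ]
```

View pics/w1c.png

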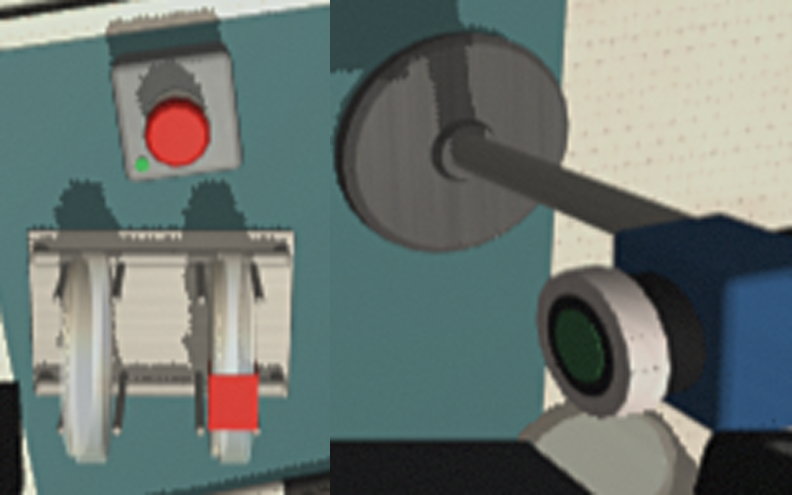

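Run:
```python
from h import *
import pickle
np.set_printoptions(precision=4,suppress=True)
o=pickle.load(open("o1.pkl","rb")); w=cam("wrist",o); t,s=cam("top"),cam("scene")
T=lambda u,v:(250+u/3.5-.36,80+v/3.5-.36); S=lambda u,v:(225+u/2.7-.3,70+v/2.7-.3)
lens=tri((w,(537,223)),(t,T(426,174)),(s,S(161,157))); print("lens",lens)
for n,cm in(("w",w),("t",t),("s",s)): print(n,proj(cm,lens))
p=np.array([.675,-.632]);d=lens[:2]-p;print(np.linalg.norm(d),np.degrees(np.arctan2(d[1],d[0])))
d/=np.linalg.norm(d);print("view from post",p+.218*d,"from lens",lens[:2]+.15*d)
```

```text
lens [ 0.6328 -0.5842  0.2102]
w [540.3623 223.4298]
t [370.9486 130.2101]
s [283.9214 128.2861]
0.0637818727281581 131.47579445629722
view from post [ 0.5306 -0.4687] from lens [ 0.5334 -0.4718]
```

Request:
arm_command:
  series: "1 -1 25 0 115; 0 -1 25 0 115; 0 0 25 0 115; 0 0 25 0 115; 0 0 25 0 115; 0 0 25 0 115; 0 0 25 0 115; 0 0 25 0 115; 0 0 25 0 115; 0 0 20 0 115; 0 0 12 0 115; 0 0 8 0 115; 0 0 5 0 115; 0 0 0 0 115; 0 0 0 0 115"

```text
time_s: 3.53
tool_pos: [0.5618, -0.3943, 0.0537]
tool_rot: [179.9, -0.0, 30.0]
force: [-0.0, 0.3, 0.3]
grip_width: 0.0475
grasp_force: 0.0
```

Request:
arm_command:
  series: "0 0 1 0 255; 0 0 0 0 255; 0 0 0 0 255; 0 0 0 0 255; 0 0 0 0 255; 0 0 0 0 255; 0 0 0 0 255; 0 0 0 0 255; 0 0 0 0 255"
  squeeze: 30

```text
time_s: 4.28
tool_pos: [0.5618, -0.3943, 0.0521]
tool_rot: [179.9, -0.0, 30.0]
force: [1.3, -1.7, 1.2]
grip_width: 0.0247
grasp_force: 30.0
```

Request:
arm_command:
  series: "0 0 -3 0 255; 0 0 -3 0 255; 0 0 -3 0 255; 0 0 -3 0 255; 0 0 -3 0 255; 0 0 -2 0 255; 0 0 0 0 255; 0 0 0 0 255"

```text
time_s: 4.95
tool_pos: [0.5618, -0.3943, 0.0678]
tool_rot: [179.9, -0.0, 30.0]
force: [4.5, -3.0, -6.1]
grip_width: 0.0248
grasp_force: 30.0
```

Request:
arm_command:
  series: "0 0 -1 0 255; 0 0 -1 0 255; 0 0 0 0 255; 0 0 0 0 255"

```text
time_s: 5.28
tool_pos: [0.5618, -0.3943, 0.0696]
tool_rot: [179.9, -0.0, 30.0]
force: [4.6, -4.8, -6.6]
grip_width: 0.0249
grasp_force: 30.0
```

Request:
arm_command:
  series: "0 0 -1 0 255; 0 0 0 0 255; 0 0 0 0 255; 0 0 0 0 255"

```text
time_s: 5.62
tool_pos: [0.5618, -0.3942, 0.0702]
tool_rot: [179.9, -0.0, 30.0]
force: [5.5, -4.0, -7.5]
grip_width: 0.0247
grasp_force: 30.0
```

Request:
arm_command:
  series: "0 0 -1 0 255; 0 0 0 0 255; 0 0 0 0 255; 0 0 0 0 255"

```text
time_s: 5.95
tool_pos: [0.5617, -0.3942, 0.0703]
tool_rot: [180.0, -0.0, 30.0]
force: [6.6, -4.9, -10.4]
grip_width: 0.025
grasp_force: 30.0
```

Request:
arm_command:
  series: "0 0 -1 0 255; 0 0 0 0 255; 0 0 0 0 255; 0 0 0 0 255"

```text
time_s: 6.28
tool_pos: [0.5617, -0.3942, 0.0703]
tool_rot: [180.0, -0.0, 30.0]
force: [9.2, -6.3, -15.0]
grip_width: 0.0245
grasp_force: 30.0
```

Request:
arm_command:
  series: "0 0 0 0 120; 0 0 0 0 120; 0 0 0 0 120; 0 0 0 0 120; 0 0 0 0 120; 0 0 0 0 120"

```text
time_s: 6.78
tool_pos: [0.5613, -0.3935, 0.0739]
tool_rot: [180.0, 0.0, 30.0]
force: [-0.3, -0.3, 0.2]
grip_width: 0.0454
grasp_force: 0.0
```

Request:
arm_command:
  series: "0 0 -10 0 135; 0 0 -24 0 135; 0 0 -24 0 135; 0 0 -24 0 135; 0 0 -24 0 135; 0 0 -24 0 135; -10 2 0 0 135; -20 4.4 0 0 135; -20 4.4 0 0 135; -20 4.4 0 0 135; -20 4.4 0 0 135; -15 3.5 0 0 135; 0 0 0 0 135; 0 0 0 0 135; 0 0 0 0 135"

```text
time_s: 8.03
tool_pos: [0.4833, -0.4648, 0.2037]
tool_rot: [-180.0, -0.1, 30.1]
force: [0.1, 0.4, 0.8]
grip_width: 0.0409
grasp_force: 0.0
```

Run:
```python
from h import *
import pickle
o=telemetry.get_obs(); im=cams.read_camera("wrist"); pickle.dump(o,open("o2.pkl","wb")); s=cams.read_camera("scene")
w=cam("wrist",o);H=R.from_euler("xyz",o["tool_rot"],degrees=True).as_matrix()
print(o["tool_pos"],"predicted point under tcp at z=.0985",proj(w,[*o["tool_pos"][:2],.0985]), "tcp",proj(w,o["tool_pos"]))
cv2.imwrite("pics/w2.png",np.vstack([im[100:,120:520],cv2.resize(s[90:290,225:345],(240,400))[:,:].repeat(1,0)[:300] if 0 else cv2.resize(s[190:290,225:358],(400,300))]))
```

```text
[ 0.48327098 -0.46484579  0.20369085] predicted point under tcp at z=.0985 [320.69067117 193.86180364] tcp [321.26302974 250.02498035]
```

View pics/w2.png

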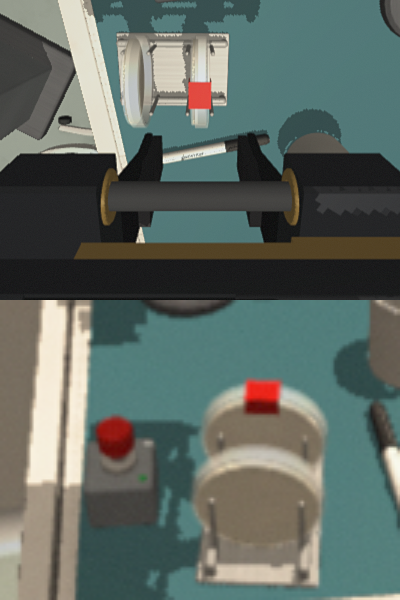

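Flag is at full-image (320,195), right under the TCP (predicted 320.7,193.9); knob is home again. Descend.

Request:
arm_command:
  series: "0 0 15 0 135; 0 0 24 0 135; 0 0 24 0 135; 0 0 24 0 135; 0 0 20 0 135; 0 0 15 0 135; 0 0 10 0 135; 0 0 5 0 135; 0 0 0 0 135; 0 0 0 0 135"

```text
time_s: 8.97
tool_pos: [0.4827, -0.4662, 0.0673]
tool_rot: [179.9, -0.0, 30.1]
force: [0.7, -0.0, -0.0]
grip_width: 0.041
grasp_force: 0.0
```

Request:
arm_command:
  series: "0 0 0 0 255; 0 0 0 0 255; 0 0 0 0 255; 0 0 0 0 255; 0 0 0 0 255; 0 0 0 0 255; 0 0 0 0 255; 0 0 0 0 255"
  squeeze: 15

```text
time_s: 9.63
tool_pos: [0.4821, -0.4666, 0.067]
tool_rot: [180.0, -0.0, 30.0]
force: [-0.1, 0.0, 2.6]
grip_width: 0.017
grasp_force: 15.0
```

Request:
arm_command:
  series: "0 0 -5 0 255; 0 0 -10 0 255; 0 0 -15 0 255; 0 0 -20 0 255; 0 0 -20 0 255; 0 0 -20 0 255; 0 0 -20 0 255; 0 0 -20 0 255; 0 0 -15 0 255; 0 0 -8 0 255; 0 0 -5 0 255; 0 0 0 0 255; 0 0 0 0 255"

```text
time_s: 10.72
tool_pos: [0.4817, -0.466, 0.2238]
tool_rot: [-179.9, 0.0, 30.0]
force: [0.0, -0.5, -0.7]
grip_width: 0.0166
grasp_force: 15.0
```

Request:
arm_command:
  series: "0 0 0 -0.02 255; 0 0 0 -0.04 255; 0 0 0 -0.05 255; 0 0 0 -0.05 255; 0 0 0 -0.04 255; 5 5 0 0 255; 10 10 0 0 255; 10 10 0 0 255; 7 7 0 0 255; 3 4 0 0 255; 0 0 0 0 255; 0 0 0 0 255; 0 0 0 0 255"

```text
time_s: 11.8
tool_pos: [0.5313, -0.4704, 0.2244]
tool_rot: [-180.0, 0.0, 41.4]
force: [0.1, -1.2, -0.4]
grip_width: 0.0174
grasp_force: 15.0
```

Run:
```python
from h import *
import pickle
o=telemetry.get_obs(); im=cams.read_camera("wrist"); pickle.dump(o,open("o3.pkl","wb")); t=cams.read_camera("top"); s=cams.read_camera("scene")
for n,i in (("w",im),("t",t),("s",s)): cv2.imwrite(f"pics/{n}3.png",i)
print(o["tool_pos"],o["tool_rot"])
a=cv2.resize(im[140:300,480:640],(400,400),interpolation=2)
b=cv2.resize(s[90:210,250:370],(400,400),interpolation=2)
cc=cv2.resize(t[70:220,290:440],(400,400),interpolation=2)
cv2.imwrite("pics/m3.png",np.vstack([np.hstack([a,b]),])); cv2.imwrite("pics/t3c.png",cc)
```

```text
[ 0.53126405 -0.4704101   0.2244141 ] [-1.79973662e+02  4.44249480e-02  4.14243800e+01]
```

View pics/m3.png

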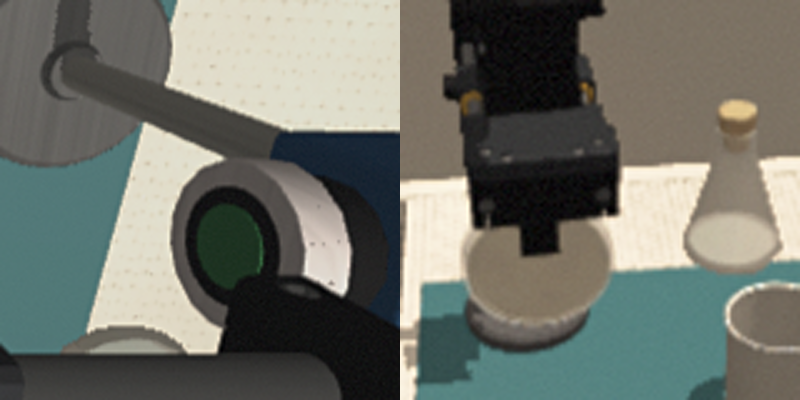

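Wrist crop (×2.5, offset 480,140): lens rim left (172,240), top (228,160), right (303,260); the head's top edge is horizontal (y=132 both ends), so the lens axis is parallel to tool y. Scene crop: plate hangs symmetrically about the finger. Fit the lens rim and overlay.

Run:
```python
from h import *
import pickle
from scipy.optimize import least_squares
np.set_printoptions(precision=4,suppress=True)
o=pickle.load(open("o3.pkl","rb")); w=cam("wrist",o); t,s=cam("top"),cam("scene"); w1=cam("wrist",pickle.load(open("o1.pkl","rb")))
pts=np.array([(172,240),(178,205),(195,178),(228,160),(285,200),(300,240),(303,265),(195,305),(215,325)])/2.5+[479.7,139.7]
T=lambda u,v:(250+u/3.5-.36,80+v/3.5-.36); S=lambda u,v:(225+u/2.7-.3,70+v/2.7-.3)
a=np.linspace(0,2*np.pi,360)
def circ(c,th,r): return c+r*(np.outer(np.cos(a),[-np.sin(th),np.cos(th),0])+np.outer(np.sin(a),[0,0,1]))
pr=lambda cm,P:np.array([proj(cm,p) for p in P])
def f(x):
    th=x[0]; c=np.array([x[1]+.068*np.cos(th),x[2]+.068*np.sin(th),x[3]])
    q=pr(w,circ(c,th,.021)); d=[np.min(np.linalg.norm(q-p,axis=1)) for p in pts]
    return np.r_[d,(x[1:3]-[.675,-.632])/.0015,proj(t,c)-T(426,174),proj(s,c)-S(161,157),(proj(w1,c)-(537,223))]
r=least_squares(f,[np.radians(131.5),.675,-.632,.21],diff_step=1e-4)
th=r.x[0];c=np.array([r.x[1]+.068*np.cos(th),r.x[2]+.068*np.sin(th),r.x[3]]);u=np.array([np.cos(th),np.sin(th),0])
v=c+.15*u; print("th",np.degrees(th),"post",r.x[1:3],"lens",c,"view",v,"res",r.fun)
p=o["tool_pos"]+[0,0,-.0152]; y=np.radians(o["tool_rot"][2]); ty=np.array([np.sin(y),-np.cos(y),0])
print("assumed dish",p)
im=cv2.imread("pics/s3.png")[90:210,250:370]; im=cv2.resize(im,(480,480),interpolation=2)
for k in(-.0085,.0085):
    q=(pr(s,circ(p+k*ty,np.arctan2(ty[1],ty[0]),.046))-[249.6,89.6])*4
    cv2.polylines(im,[q.astype(int)],True,(0,255,255) if k>0 else (0,255,0),1)
cv2.imwrite("pics/ov.png",im)
```

```text
th 133.86882118227476 post [ 0.6774 -0.6333] lens [ 0.6302 -0.5843  0.2069] view [ 0.5263 -0.4761  0.2069] res [ 0.1196  0.9303  1.3862  0.5726  0.5477  1.2151  1.2274  0.219   0.2804
  1.5688 -0.8552 -0.616   2.4965  0.6079  2.0256 -0.7494  1.5397]
assumed dish [ 0.5313 -0.4704  0.2092]
```

View pics/ov.png

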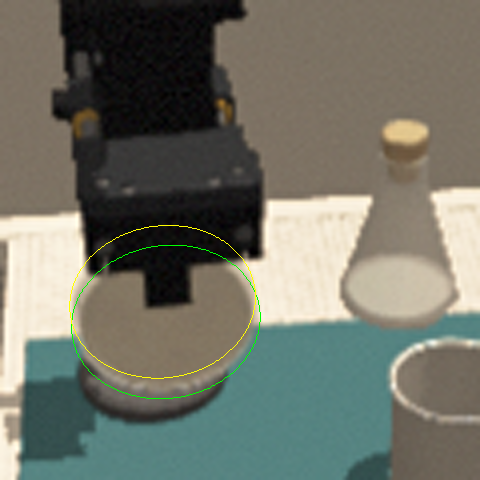

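Run:
```python
from h import *
import pickle
np.set_printoptions(precision=4,suppress=True)
w=cam("wrist",pickle.load(open("o3.pkl","rb"))); t,s=cam("top"),cam("scene"); w1=cam("wrist",pickle.load(open("o1.pkl","rb")))
T=lambda u,v:(250+u/3.5-.36,80+v/3.5-.36); S=lambda u,v:(225+u/2.7-.3,70+v/2.7-.3)
L=[(w,(574.8,237.5)),(t,T(426,174)),(s,S(161,157)),(w1,(537,223))]
c=tri(*L);print("lens",c,[proj(a,c)-b for a,b in L]); 
c2=tri(L[0],L[3]);print("wrist only",c2)
im=cv2.imread("pics/w3.png").astype(int)
g=im.sum(2)
X=np.arange(596,639); rows=[]
for x in X:
    col=g[180:205,x]; k=np.argmin(np.diff(col)); d=-np.diff(col)[max(k-1,0):k+2].clip(None); rows.append(180.5+k)
print(rows); m=np.polyfit(X,rows,1); print(m)
# horizontal direction whose image passes along that line: plane normal x z-axis
o,d1=ray(w,(596,np.polyval(m,596)));_,d2=ray(w,(638,np.polyval(m,638)));h=np.cross(np.cross(d1,d2),[0,0,1]);print("edge az",np.degrees(np.arctan2(h[1],h[0])))
for p in([.675,-.632],[.677,-.633],[.6744,-.6331]):
    d=c[:2]-p;print(np.linalg.norm(d),np.degrees(np.arctan2(d[1],d[0])))
```

```text
lens [ 0.6325 -0.584   0.2095] [array([3.8097, 0.6179]), array([-0.5647,  1.0514]), array([-0.3746,  0.7844]), array([2.5692, 0.4532])]
wrist only [ 0.6317 -0.5831  0.2081]
[np.float64(192.5), np.float64(191.5), np.float64(191.5), np.float64(191.5), np.float64(191.5), np.float64(191.5), np.float64(191.5), np.float64(191.5), np.float64(191.5), np.float64(191.5), np.float64(191.5), np.float64(191.5), np.float64(191.5), np.float64(191.5), np.float64(192.5), np.float64(192.5), np.float64(192.5), np.float64(192.5), np.float64(192.5), np.float64(192.5), np.float64(192.5), np.float64(192.5), np.float64(192.5), np.float64(192.5), np.float64(192.5), np.float64(192.5), np.float64(192.5), np.float64(192.5), np.float64(192.5), np.float64(192.5), np.float64(192.5), np.float64(192.5), np.float64(192.5), np.float64(192.5), np.float64(192.5), np.float64(192.5), np.float64(192.5), np.float64(192.5), np.float64(192.5), np.float64(192.5), np.float64(192.5), np.float64(192.5), np.float64(192.5)]
[  0.0275 175.24  ]
edge az 129.907893178689
0.06409410483784289 131.4767638647734
0.06617324442457276 132.20074436684882
0.06453161627713909 130.43071993067414
```

Request:
arm_command:
  series: "0.5 0.5 0 0 255; 0 0 0 0 255; 0 0 0 0 255; 0 0 0 0 255; 0 0 0 0 255; 0 0 0 0 255"

```text
time_s: 12.45
tool_pos: [0.5327, -0.4701, 0.2246]
tool_rot: [180.0, 0.0, 41.5]
force: [-0.5, 0.3, -0.7]
grip_width: 0.0168
grasp_force: 15.0
```

Run:
```python
from cell import telemetry, env
o=telemetry.get_obs(); print(o["tool_pos"],o["tool_rot"],o["grip_width"],o["grasp_force"],o["time_s"])
print(env.sign_off())
```

```text
[ 0.53271572 -0.47007043  0.22456449] [1.79998978e+02 4.67619381e-03 4.14749139e+01] 0.016776806890022398 14.999693322479288 12.45
the job is handed in; nothing more can be done
None
```

I pulled the red knob to its stop and released it (it sprang home), then handed in at 12.5 s with the flagged plate held at my estimated view point, about 15 cm from the lens; I put the error at roughly 2 mm and 1–2° and have not seen the verdict.

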